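# Hold the toothbrush ready for paste

### The job

I am about to put toothpaste on: take the green toothbrush by its handle, draw it out of the tumbler, turn it level with the bristles facing straight up, and bring its head over the middle of the small oval tray, at least 10 cm above it. Finish while still holding it there, steady; do not put it down or let go. Let nothing touch the bristles or the brush head, and leave the tumbler standing, the tray and the other things on the ledge where they are.

Things in the scene. Friction and masses are not known exactly. Their poses are not given: they have to be found in the camera images.
- brush_grip (a point): Where to hold the green toothbrush: mid of its handle's bare part. Axes: x along the brush to the head, y across its width, z the way the bristles point. Brush 195 mm, 20 g; handle 14 mm wide (y), 10 thick (z), from 115 mm below this point (foot) to 23 above; then a 7 mm neck to 50, head to 80 mm. At the start this point is 29 mm above the tumbler's rim, 40 mm from its axis.
- brush_head (a point): The middle of the brush head, at the root of the white bristles; 65 mm along x from brush_grip and 2.5 mm along z. Head plate 30 x 12.5 x 5 mm, bristles 10.5 mm tall. Same axes.
- brush_foot (a point): The foot of the brush handle, -115 mm along x from brush_grip; same axes. At the start it stands on the tumbler's floor: the brush leans 33 degrees from upright, away from the robot (up to about 30 degrees to either side), its back resting on the rim, the bristles facing up and back towards the robot.
- tumbler: White ceramic tumbler with a thin blue band, loose, 260 g: 64 mm outer diameter, 75 mm high, wall 4 mm, floor 5 mm thick. Origin at the centre of its underside, z up; the brush leans towards its +x.
- tray: Small oval ceramic tray, white with a blue edge, loose, 220 g: 120 x 84 mm (long along its x), 13 mm high. Origin at the centre of its underside.
- pump: Empty white plastic pump dispenser with a springy push head, loose, 72 g: 48 mm diameter, 133 mm high, spout 38 mm out. Bystander. Origin at the centre of its underside.
- pillbox: Closed round blue plastic pill box, 71 mm diameter, 23 mm high. Bystander. Origin at the centre of its underside.
- pusher: Steel cuticle pusher lying on the ledge, 130 mm long (along its x), 8 mm thick. Bystander. Origin under its middle.
- ledge: Fixed glass ledge on chrome stand-offs, 260 mm deep (x) and 920 mm wide (y); its top is 30 mm above this origin and above the counter. Low chrome rail, 18 mm high, along its far edge. All the things stand on it.
Not all that is in view belongs to the job. Of the things that look like the tumbler, the middle-sized one is meant.

How it is judged (in metres and radians):
On the way:
1. the brush is held by its handle and drawn out of the tumbler: no longer touching it, its foot higher than the rim (z of brush_foot in the frame of tumbler above 0.075 m and contact force between brush and tumbler below 0.05 N and contact force between the fingers and brush_handle above 0.5 N), for 0.1 s.
At the end, for the whole second after the job is handed in: Brush still, held by the handle, by the fingers alone; bristles within 0.26 rad of straight up; head centre within 35 mm (seen from above) of the tray's centre and 95 mm or more above its underside; tumbler upright within 30 mm, tray, pump, pill box and pusher within 20 mm of their starts (angle between brush_head's own z axis and vertical below 0.26 rad and horizontal distance between brush_head and tray below 0.035 m and z of brush_head in the frame of tray above 0.095 m and contact force between the fingers and brush_handle above 0.5 N and linear speed of brush below 0.03 m/s and angular speed of brush below 0.3 rad/s and contact force between brush and tumbler below 0.05 N and contact force between brush and tray below 0.05 N and contact force between brush and pump below 0.05 N and contact force between brush and pillbox below 0.05 N and contact force between brush and pusher below 0.05 N and contact force between brush and ledge below 0.05 N and distance of tumbler from where it was at the start of the episode below 0.03 m and angle between tumbler's own z axis and vertical below 0.1 rad and distance of each of tray, pump, pillbox, pusher from where it was at the start of the episode below 0.02 m); the arm keeps its last pose, push and grip.
It fails at once if something touches the bristles or the brush head with more than 0.5 N (contact force between any of bristles, brush_head_plate and anything else above 0.5 N).
It fails at once if the tumbler is tipped by more than 0.35 rad or dragged more than 30 mm (angle between tumbler's own z axis and vertical above 0.35 rad or distance of tumbler from where it was at the start of the episode above 0.03 m).
It fails at once if the tray or a bystander is moved by more than 20 mm (distance of any of tray, pump, pillbox, pusher from where it was at the start of the episode above 0.02 m).
It also fails if it takes over 37 s, if anything falls off the work surface, if the arm or the gripper's body presses on something with over 40 N, if the wrist force passes 120 N, or if a joint passes its speed limit or range.

### The arm

A 7-joint arm with a two-finger parallel gripper is mounted at the origin on the work surface. World frame = base frame: x ahead of the robot, y to its left, z up, the work surface at z = 0. Lengths are in mm, angles in rad, forces in N, time in s.
With the tool pointing down it reaches from about 400 to 875 mm from the base axis. Payload 19.3 kg.
Tool frame: the origin (TCP) lies at the very end of the fingers, on their centre line; the grasp point (between the pads) lies 19 mm behind it (grip_point_offset is the z of the grasp point in the tool frame, in mm); z points along the fingers, x is the direction in which the jaws open and shut, and the axes are right-handed (so a half turn about z gives the same grasp; the last joint's range is limited). The gripper opens to 85 mm and grips with 20 to 120 N. Pads are 22 mm wide; open, the fingers measure 114 mm over their backs; the gripper's body (76 mm by 85 mm) begins 54 mm behind the grasp point. The pads swing forward as they close: fully open they stand 13 mm farther back than shut.
Start: joints at [-1.302, 0.521, -0.036, 1.599, 0.021, 1.021, -0.113], TCP at [207.74, 589.456, 231.291] pointing down, gripper open.
Joint ranges: [-2.91, 2.91], [-0.3, 2.13], [-1.5, 1.42], [0.17, 2.43], [-1.26, 4.41], [0.16, 1.93], [-2.52, 2.52]. Speed limits (rad/s): [1.89, 1.89, 2.39, 2.39, 3.01, 3.01, 3.01].

### API

Orientations are given as a 3x3 rotation matrix whose columns are the frame's x, y, z axes.
In Python, from workcell import movep, movel, goto_joints, open_gripper, clamp, wait, inverse_kinematics, read_state, camera, PlanningError, finish_job, grip_point_offset gives the robot as it stands. Calls block until the motion is done:
- movep(position, orientation): joint-space move of the TCP to a pose.
- movel(position, frame=None, max_speed=150, guard=None): straight line of the TCP; frame=None keeps the orientation; max_speed is the mean speed in mm/s. With guard (N) it stops when the force on the tool has changed by that much, and returns True; else False.
- goto_joints(angles): joint-space move.
- open_gripper() and clamp(): open the fingers fully, or close them until they stop; the grip force is fixed at half the most.
- wait(seconds).
- inverse_kinematics(position, orientation): joint angles nearest the present ones, or None.
- read_state(): the state.
- camera(name): name is "scene" or "top" or "wrist"; returns a dict with "image" (384x512x3 uint8, blue, green, red), "range_z" (384x512 float32, mm along the optical axis (not along the pixel's ray), 0 where there is no reading), "fx", "fy", "cx", "cy" (pixels), "cam_to_world" (4x4, takes a point from camera to world coordinates). Camera axes: x right, y up, looking along -z (the intrinsics and any distortion apply to the point x, -y, -z); pixel columns grow to the right and rows downward; lengths in mm; the calibration is good to about 2 mm. A picture is of the moment at which its call begins.
A pose or a line that the arm cannot do raises PlanningError and nothing moves.
- finish_job(): hands the job in, once; it reports no verdict.
The state is a dict: "time": time; "qpos": joint angles; "qvel": joint speeds; "joint_efforts": joint torques, N m; "eef_pos": TCP position; "tool_rot": TCP orientation; "ft_force": force on the tool from outside, world axes, zero at the start; "torque": the same for the moment, N m; "finger_gap": finger opening in mm.
Only numpy, scipy, OpenCV 4.12 (cv2) and the standard library are available. Lean on these libraries where they do the work, as an engineer would, in place of code of your own. Each camera call takes 0.05 s, during which the arm holds its last target. There are 200 camera calls.

## Working session

There is one attempt and no reset: what is moved stays moved. The work goes in short steps, each a Python script; the robot and the scene stay as the last script left them, time stands still between calls to the robot, and variables do not carry over. Pictures are saved under pics/ and viewed, about 8 in all and at most 12, crops included, and the job is handed in when it is done.

```bash
mkdir -p pics; ls; python3 - <<'E'
from workcell import *
import cv2, numpy as np, pickle
d={}
for n in ("scene","top","wrist"):
    c=camera(n); d[n]=c; cv2.imwrite(f"pics/{n}0.png",c["image"])
    print(n,c["fx"],c["cx"],c["cy"],[k for k in c], np.round(c["cam_to_world"],3).tolist(), (c["range_z"]>0).mean())
pickle.dump(d,open("c0.pkl","wb"))
a=np.hstack([d["scene"]["image"],d["top"]["image"]]); 
print(grip_point_offset, read_state())
E
```

```text
pics
scene 434.717026209755 249.88261205540542 193.73615789619933 ['image', 'range_z', 'fx', 'fy', 'cx', 'cy', 'cam_to_world'] [[0.351, -0.709, 0.612, 1143.271], [0.936, 0.274, -0.22, -247.718], [-0.011, 0.65, 0.76, 946.057], [0.0, 0.0, 0.0, 1.0]] 0.9959055582682291
top 434.3566423685868 252.66060907661446 189.6530231856925 ['image', 'range_z', 'fx', 'fy', 'cx', 'cy', 'cam_to_world'] [[0.002, 0.986, -0.168, 304.645], [-1.0, 0.0, -0.013, 5.335], [-0.012, 0.168, 0.986, 1170.489], [0.0, 0.0, 0.0, 1.0]] 0.99603271484375
wrist 316.0442876610209 255.21066422955053 195.4761658957764 ['image', 'range_z', 'fx', 'fy', 'cx', 'cy', 'cam_to_world'] [[0.333, -0.9, -0.283, 135.558], [0.943, 0.318, 0.101, 615.134], [-0.001, -0.3, 0.954, 373.168], [0.0, 0.0, 0.0, 1.0]] 0.9958597819010416
-18.700000000000003 {'time': 0.15, 'qpos': array([-1.30222833,  0.52186869, -0.03635182,  1.59983846,  0.02121742,
        1.02109693, -0.11280533]), 'qvel': array([-0.0006224 , -0.00202669, -0.00075014, -0.00025888, -0.0009117 ,
       -0.00079054, -0.00113355]), 'joint_efforts': array([ 2.35176383e-03, -9.27382278e+01,  1.98070005e+00, -3.70048106e+01,
        1.79576338e-02,  6.38527577e-03,  1.13222191e-05]), 'eef_pos': array([207.64301767, 589.25091324, 230.87673956]), 'tool_rot': array([[ 3.32314033e-01,  9.43168773e-01, -2.20170341e-04],
       [ 9.43168439e-01, -3.32314101e-01, -7.96020676e-04],
       [-8.23947553e-04,  5.68711251e-05, -9.99999659e-01]]), 'ft_force': array([-0.09755293,  0.53254787, -0.12468563]), 'torque': array([0.03114029, 0.00532931, 0.03038041]), 'finger_gap': 85.16026742261974}
```

View pics/scene0.png

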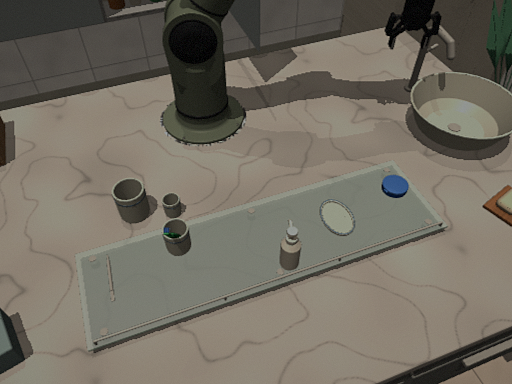

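View pics/top0.png

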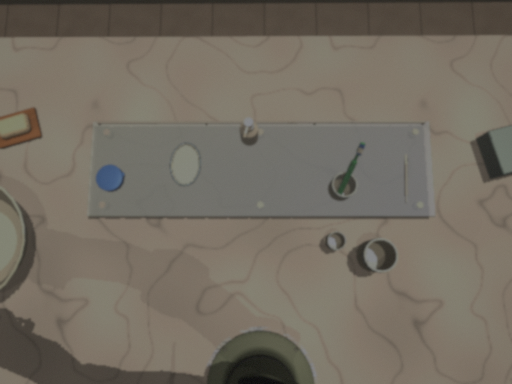

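The top view shows the tumbler at (343,187) with the brush leaning to (361,147). It also shows the tray at (185,164), the pump at (250,132), the pillbox at (110,178) and the pusher at (405,178). In the scene view the brush is almost end-on, with the tumbler at (177,238).

```bash
cat > h.py <<'E'
import numpy as np, cv2
def ray(c,uv):
    uv=np.atleast_2d(uv).astype(float); T=c["cam_to_world"]
    d=np.c_[(uv[:,0]-c["cx"])/c["fx"],-(uv[:,1]-c["cy"])/c["fy"],-np.ones(len(uv))]
    return T[:3,3],d@T[:3,:3].T
def pts(c,m):
    v,u=np.nonzero(m&(c["range_z"]>0)); o,d=ray(c,np.c_[u,v])
    return o+d*c["range_z"][v,u][:,None],np.c_[u,v]
def plane(c,uv,z):
    o,d=ray(c,uv); return o+d*((z-o[2])/d[:,2])[:,None]
def green(c):
    b,g,r=[c["image"][...,i].astype(int) for i in range(3)]
    return (g>r*1.35+5)&(g>b*1.15+3)
def proj(c,P):
    T=c["cam_to_world"]; p=(np.atleast_2d(P)-T[:3,3])@T[:3,:3]
    return np.c_[c["cx"]-c["fx"]*p[:,0]/p[:,2], c["cy"]+c["fy"]*p[:,1]/p[:,2]]
E
python3 - <<'E'
import pickle; from h import *
d=pickle.load(open("c0.pkl","rb"))
t=d["top"]; s=d["scene"]
np.set_printoptions(precision=1,suppress=True)
P,uv=pts(t,green(t)); k=(np.abs(uv[:,0]-350)<40)&(np.abs(uv[:,1]-170)<50); P=P[k];uv=uv[k]
print("green top",len(P)); o=np.argsort(P[:,2]); print(np.c_[uv,P][o[::max(1,len(o)//14)]])
P,uv=pts(s,green(s)); k=(np.abs(uv[:,0]-177)<40)&(np.abs(uv[:,1]-230)<50)
print("green scene",k.sum(), np.c_[uv,P][k][::8])
# everything by height, both cameras
for n,c in (("top",t),("scene",s)):
    P,uv=pts(c,np.ones((384,512),bool))
    for nm,(x0,x1,y0,y1,z0,z1) in dict(tumbler=(440,600,-300,-150,97,110),pump=(520,720,-40,60,60,120),pumptop=(520,720,-60,60,140,175),pill=(480,600,280,400,48,60),tray=(480,660,100,260,34,50),small=(350,440,-230,-130,15,75)).items():
        k=(P[:,0]>x0)&(P[:,0]<x1)&(P[:,1]>y0)&(P[:,1]<y1)&(P[:,2]>z0)&(P[:,2]<z1)
        if k.any(): 
            q=P[k]; print(n,nm,k.sum(),"min",q.min(0),"max",q.max(0),"mid",(q.min(0)+q.max(0))/2)
m=np.zeros((384,512),bool); m[170:200,290:310]=1; print("ledge z",np.median(pts(t,m)[0],0))
a=cv2.resize(t["image"][120:220,300:420],None,fx=5,fy=5,interpolation=cv2.INTER_CUBIC)
cv2.imwrite("pics/topcrop.png",np.clip(a*1.5,0,255).astype(np.uint8))
E
```

```text
green top 34
[[ 340.   192.   487.6 -205.8   63.2]
 [ 341.   190.   492.4 -208.    66. ]
 [ 340.   190.   492.1 -205.1   67.6]
 [ 341.   189.   493.3 -206.1   76.1]
 [ 342.   187.   497.5 -207.8   81.3]
 [ 343.   185.   502.1 -209.9   84.5]
 [ 346.   180.   512.  -214.7  100.1]
 [ 345.   179.   513.9 -211.6  103.5]
 [ 347.   178.   515.7 -215.9  107. ]
 [ 348.   175.   521.1 -216.4  117.9]
 [ 350.   170.   531.4 -219.5  128.4]
 [ 350.   168.   534.2 -217.4  138.5]
 [ 353.   164.   541.3 -222.3  150.9]
 [ 354.   161.   548.2 -224.5  152.8]
 [ 353.   162.   545.6 -221.9  153.5]
 [ 354.   163.   542.6 -223.8  155.4]
 [ 354.   160.   549.4 -223.4  158. ]]
green scene 59 [[ 164.   233.   580.1 -238.3  200.9]
 [ 172.   233.   551.7 -221.   155. ]
 [ 167.   234.   583.8 -233.   199.6]
 [ 175.   234.   533.9 -214.2  124. ]
 [ 172.   235.   554.  -222.2  150.9]
 [ 180.   235.   486.2 -200.1   49.6]
 [ 175.   236.   539.4 -215.5  124.1]
 [ 174.   237.   538.9 -218.3  120.8]]
top tumbler 171 min [ 468.7 -241.4   97. ] max [ 531.5 -177.3  110. ] mid [ 500.1 -209.4  103.5]
top pump 171 min [619.2
[... 293 characters left out ...]
.6] mid [569.5 180.1  41.8]
top small 285 min [ 350.5 -228.5   15.1] max [ 439.9 -130.9   62.7] mid [ 395.2 -179.7   38.9]
scene tumbler 190 min [ 470.1 -242.2   97.2] max [ 534.2 -179.8  109.6] mid [ 502.1 -211.   103.4]
scene pump 371 min [625.6   3.7  60. ] max [669.6  50.6 119.9] mid [647.6  27.1  90. ]
scene pumptop 127 min [608.9  16.7 141.4] max [658.2  40.8 165.3] mid [633.6  28.7 153.4]
scene pill 235 min [495.8 355.3  48. ] max [567.1 399.8  57.6] mid [531.5 377.5  52.8]
scene tray 835 min [494.1 101.4  34. ] max [643.1 259.   47. ] mid [568.6 180.2  40.5]
scene small 280 min [ 350.  -219.5   15. ] max [ 439.2 -130.6   59. ] mid [ 394.6 -175.1   37. ]
ledge z [ 513.2 -104.9   31.7]
```

View pics/topcrop.png

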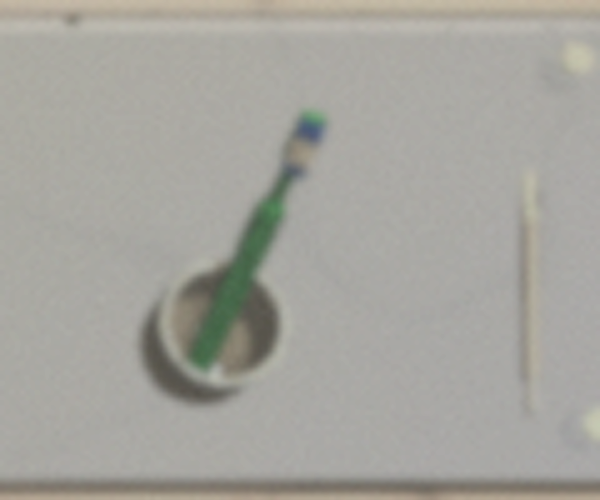

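The crop shows the brush from foot (205,365) to head (312,115), leaning forward and to the right. Its bristles (300,150) face back toward the robot. Next I'll fit the brush line from both views, locate the tray and check reachability.

```bash
cat >> h.py <<'E'
from workcell import *
A=np.radians
def brushframe(phi,lean=A(33)):
    h=np.array([np.cos(phi),np.sin(phi),0]); up=np.array([0,0,1.])
    x=np.sin(lean)*h+np.cos(lean)*up; z=-np.cos(lean)*h+np.sin(lean)*up
    return np.c_[x,np.cross(z,x),z]
def tool(B,th=0,flip=1):
    """tool frame gripping across brush y, approaching along -z_brush tipped th towards -x_brush"""
    d=-np.cos(th)*B[:,2]-np.sin(th)*B[:,0]; x=-flip*B[:,1]
    return np.c_[x,np.cross(d,x),d]
def tcp(grip,R): return grip+18.7*R[:,2]
E
python3 - <<'E'
import pickle; from h import *
d=pickle.load(open("c0.pkl","rb")); t=d["top"]; s=d["scene"]
np.set_printoptions(precision=2,suppress=True)
Q=[]
for c,u0,v0 in ((t,350,170),(s,177,230)):
    P,uv=pts(c,green(c)); k=(np.abs(uv[:,0]-u0)<40)&(np.abs(uv[:,1]-v0)<50); P=P[k]
    k=(P[:,2]>45)&(P[:,2]<160); P=P[k]
    m=P.mean(0); v=np.linalg.svd(P-m)[2][0]; v*=np.sign(v[2])
    print("line",len(P),m,"lean",np.degrees(np.arccos(v[2])),"phi",np.degrees(np.arctan2(v[1],v[0])))
    print(" at z=140:", m+v*(140-m[2])/v[2])
for n,c in (("top",t),("scene",s)):
    P,uv=pts(c,np.ones((384,512),bool)); mn=c["image"].min(2).astype(int)
    k=(P[:,0]>490)&(P[:,0]<650)&(P[:,1]>110)&(P[:,1]<250)
    thr=np.median(mn[uv[k][:,1],uv[k][:,0]])
    m=np.zeros((384,512),np.uint8); kk=k&(P[:,2]>36)&(P[:,2]<50); m[uv[kk][:,1],uv[kk][:,0]]=255
    m=cv2.morphologyEx(m,cv2.MORPH_OPEN,np.ones((3,3)))
    cs=cv2.findContours(m,0,2)[0]; cc=max(cs,key=cv2.contourArea)
    w=plane(c,cc[:,0],43.)[:,:2].astype(np.float32); print(n,"tray ellipse",len(cc),cv2.fitEllipse(w))
def chk(n,p,R,):
    q=inverse_kinematics(p,R); print(n,None if q is None else np.array(q))
g=np.array([539.5,-221,134])
for phi in (-16,-22):
  B=brushframe(A(phi))
  for fl in (1,-1):
    for th in (0,20):
        R=tool(B,A(th),fl)
        chk((phi,fl,th,"grasp"),tcp(g,R),R); chk("  pre",tcp(g,R)-90*R[:,2],R)
        chk("  lift",tcp(g,R)+110*np.array([.29,-.08,.96]),R)
for psi in (-60,-30,0,20,50,90):
  B=brushframe(A(psi),A(90)); h=np.array([569,180,200.])
  for fl in (1,-1):
    R=tool(B,0,fl); chk((psi,fl,"final"),tcp(h-65*B[:,0]-2.5*B[:,2],R),R)
E
```

```text
line 33 [ 518.33 -214.93  111.72] lean 33.49519633712406 phi -17.17500457955431
 at z=140: [ 536.21 -220.45  140.  ]
line 41 [ 537.84 -217.36  126.33] lean 34.584162213760216 phi -21.072565708681648
 at z=140: [ 546.63 -220.75  140.  ]
top tray ellipse 47 ((597.2586669921875, 217.3931427001953), (28.66545867919922, 53.795780181884766), 69.11605072021484)
scene tray ellipse 8 ((535.2882080078125, 168.4138641357422), (7.375663757324219, 32.74737548828125), 56.18553924560547)
(-16, 1, 0, 'grasp') None
  pre None
  lift [ 1.13  0.62 -1.07  2.35  2.56  0.73  2.43]
(-16, 1, 20, 'grasp') [ 0.65  0.54 -0.45  2.29  2.56  0.36  2.24]
  pre [ 0.68  0.31 -0.45  2.37  2.47  0.2   2.29]
  lift None
(-16, -1, 0, 'grasp') None
  pre None
  lift [ 0.13  0.43  0.2   2.39  3.26  0.68 -1.71]
(-16, -1, 20, 'grasp') [ 0.96  0.65 -0.85  2.27  2.18  0.51 -0.42]
  pre [ 0.86  0.34 -0.66  2.36  2.21  0.25 -0.57]
  lift [ 0.82  0.39 -0.66  2.13  1.46  0.23  0.2 ]
(-22, 1, 0, 'grasp') None
  pre None
  lift [ 0.3   0.41 -0.1   2.39  2.87  0.67  1.72]
(-22, 1, 20, 'grasp') [ 0.65  0.55 -0.51  2.29  2.33  0.44  2
[... 363 characters left out ...]
.79 -0.94  1.16 -2.29]
(-60, -1, 'final') [-0.67  0.53  0.22  1.77 -0.14  0.86  0.14]
(-30, 1, 'final') [-1.23  0.86  1.23  1.87 -0.92  1.12 -1.73]
(-30, -1, 'final') [-0.59  0.48  0.13  1.84 -0.08  0.82  0.62]
(0, 1, 'final') [-0.92  0.53  0.65  1.91 -0.43  0.84 -1.61]
(0, -1, 'final') [-0.49  0.45  0.05  1.89 -0.03  0.8   1.14]
(20, 1, 'final') [-0.84  0.51  0.59  1.92 -0.38  0.82 -1.27]
(20, -1, 'final') [-0.38  0.44 -0.04  1.9   0.02  0.8   1.48]
(50, 1, 'final') [-0.76  0.52  0.57  1.89 -0.37  0.83 -0.7 ]
(50, -1, 'final') [-0.24  0.46 -0.15  1.86  0.09  0.82  2.01]
(90, 1, 'final') [-0.62  0.56  0.45  1.79 -0.31  0.87 -0.02]
(90, -1, 'final') [ 0.48  0.85 -1.28  1.73  0.86  1.24  2.12]
```

```bash
python3 - <<'E'
import pickle; from h import *
d=pickle.load(open("c0.pkl","rb")); t=d["top"]; s=d["scene"]
np.set_printoptions(precision=2,suppress=True)
for n,c,(u,v) in (("top",t,(185,164)),("scene",s,(337,217))):
    im=cv2.GaussianBlur(c["image"],(3,3),0).min(2); m=np.zeros_like(im); r=im[v-26:v+27,u-26:u+27]
    m[v-26:v+27,u-26:u+27]=cv2.threshold(r,0,255,cv2.THRESH_OTSU)[1]
    cs=cv2.findContours(m,0,2)[0]; cc=max(cs,key=cv2.contourArea)
    w=plane(c,cc[:,0],42.)[:,:2].astype(np.float32); print(n,"tray",len(cc),cv2.fitEllipse(w),cv2.minEnclosingCircle(w))
def chk(n,p,R):
    q=inverse_kinematics(p,R); print(n,None if q is None else np.array(q))
g=np.array([538.5,-221,134]); phi=-18
B=brushframe(A(phi))
for fl in (1,-1):
  for th in (20,24,28,32):
    R=tool(B,A(th),fl)
    chk((fl,th,"grasp"),tcp(g,R),R); chk("  pre",tcp(g,R)-90*R[:,2],R)
    chk("  lift",tcp(g,R)+110*np.array([.29,-.08,.96]),R)
for psi in (-90,-45,0,45,90,135,180,225):
  B=brushframe(A(psi),A(90)); h=np.array([569,180,200.])
  for fl in (1,-1):
    R=tool(B,A(28),fl); chk((psi,fl,"final"),tcp(h-65*B[:,0]-2.5*B[:,2],R),R)
E
```

```text
top tray 48 ((565.9114379882812, 200.23681640625), (65.09894561767578, 99.75790405273438), 87.7047348022461) ((566.712646484375, 200.2798309326172), 49.745025634765625)
scene tray 47 ((572.21630859375, 196.99734497070312), (65.2061538696289, 98.82603454589844), 90.4893569946289) ((572.3785400390625, 197.20004272460938), 50.0079231262207)
(1, 20, 'grasp') [ 0.63  0.54 -0.45  2.29  2.5   0.38  2.25]
  pre [ 0.65  0.31 -0.45  2.37  2.36  0.23  2.35]
  lift None
(1, 24, 'grasp') [ 0.47  0.51 -0.25  2.25  2.53  0.23  2.19]
  pre [-0.2   0.33  0.57  2.35  4.34  0.18  0.31]
  lift [-0.18  0.39  0.58  2.13 -1.15  0.22 -0.5 ]
(1, 28, 'grasp') [-0.04  0.54  0.41  2.23  4.2   0.21  0.43]
  pre [-0.2   0.33  0.58  2.28 -1.19  0.19 -0.44]
  lift [ 0.04  0.35  0.3   2.07 -0.4   0.24 -1.22]
(1, 32, 'grasp') None
  pre [-0.35  0.4   0.8   2.22 -1.02  0.35 -0.61]
  lift [ 0.11  0.36  0.22  2.01 -0.2   0.35 -1.42]
(-1, 20, 'grasp') [ 0.94  0.65 -0.86  2.28  2.16  0.54 -0.44]
  pre [ 0.58  0.3  -0.36  2.38  2.47  0.21 -0.91]
  lift [ 0.64  0.35 -0.45  2.15  1.47  0.18  0.12]
(-1, 24, 'grasp') [ 0.79  0
[... 753 characters left out ...]
-0.52  1.47 -1.49]
(0, -1, 'final') [-0.32  0.69 -0.05  1.53 -0.14  1.38  1.26]
(45, 1, 'final') [-0.81  0.78  0.6   1.57 -0.18  1.34 -0.97]
(45, -1, 'final') [-0.35  0.69 -0.16  1.54  0.24  1.4   1.76]
(90, 1, 'final') [-0.89  0.7   0.58  1.7   0.1   1.03 -0.46]
(90, -1, 'final') [-0.35  0.63 -0.26  1.67  0.6   1.22  2.25]
(135, 1, 'final') [-0.83  0.58  0.41  1.86  0.42  0.64 -0.04]
(135, -1, 'final') [-1.25  0.95  1.22  1.88 -0.72  0.68 -2.16]
(180, 1, 'final') [-0.6   0.49  0.18  1.96  0.47  0.29  0.68]
(180, -1, 'final') [-0.95  0.58  0.68  1.98 -0.61  0.27 -1.46]
(225, 1, 'final') [ 0.06  0.53 -0.55  1.92  0.25  0.31  1.77]
(225, -1, 'final') [-0.47  0.49  0.17  1.95 -0.86  0.38 -0.37]
```

The tray centre comes out at about (568,198) from both views, which agree within 6 mm. The brush line fits at lean 33–34° and φ ≈ -19°. Moving now to a close viewpoint.

```bash
python3 - <<'E'
import pickle; from h import *
np.set_printoptions(precision=2,suppress=True)
phi=A(-18); g=np.array([538.5,-221,134.])
Rd=tool(brushframe(phi,A(90)),0,-1)
movep([430,-170,330],Rd); print(read_state()["time"],read_state()["qpos"])
B=brushframe(phi)
for th in (26,28,30):
    R=tool(B,A(th),-1); print(th,*[inverse_kinematics(tcp(g,R)-k*R[:,2],R) for k in (90,45,0)])
R=tool(B,A(30),-1)
movep(tcp(g,R)-90*R[:,2],R); st=read_state(); print(st["time"],st["qpos"],st["eef_pos"])
w=camera("wrist"); pickle.dump(w,open("w1.pkl","wb")); cv2.imwrite("pics/w1.png",np.clip(w["image"]*1.4,0,255).astype(np.uint8))
P,uv=pts(w,green(w)); k=(P[:,2]>45)&(P[:,2]<175)&(abs(P[:,1]+220)<60)&(P[:,0]>460)&(P[:,0]<600); P=P[k]
for _ in range(3):
    m=P.mean(0); v=np.linalg.svd(P-m)[2][0]; v*=np.sign(v[2]); r=np.linalg.norm(np.cross(P-m,v),axis=1); P=P[r<9]
print(len(P),m,"lean",np.degrees(np.arccos(v[2])),"phi",np.degrees(np.arctan2(v[1],v[0])),"z140",m+v*(140-m[2])/v[2], P.min(0),P.max(0))
E
```

```text
2.9583 [-0.49  0.21  0.88  1.9  -0.18  1.11  1.72]
26 [ 0.66  0.3  -0.46  2.27  1.27  0.17  0.29] [ 0.96  0.51 -0.86  2.24  1.64  0.4   0.  ] [ 1.07  0.73 -1.07  2.2   1.76  0.62 -0.01]
28 [ 0.66  0.3  -0.46  2.24  0.95  0.2   0.61] [ 0.64  0.41 -0.45  2.22  1.44  0.2   0.14] [ 0.94  0.63 -0.86  2.18  1.67  0.47  0.02]
30 [-0.04  0.3   0.38  2.24 -0.63  0.18  2.15] [ 0.65  0.42 -0.46  2.19  1.16  0.22  0.43] [ 0.79  0.56 -0.66  2.16  1.53  0.34  0.11]
3.8833 [-0.04  0.3   0.38  2.24 -0.63  0.18  2.15] [ 508.24 -210.78  197.92]
2464 [ 523.74 -216.75  116.91] lean 33.33896652287161 phi -17.7032906543194 z140 [ 538.21 -221.37  140.  ] [ 491.99 -230.4    66.28] [ 559.57 -201.29  172.47]
```

View pics/w1.png

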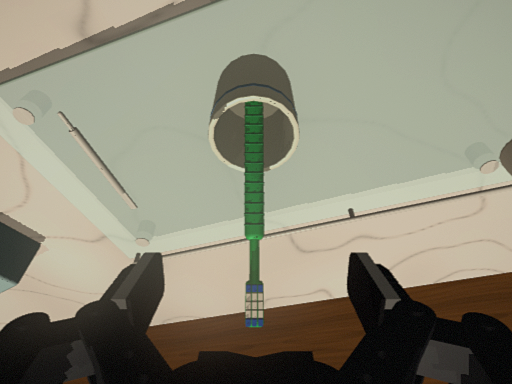

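The wrist view shows the brush centred between the fingers. The handle runs (254,105)–(254,238), the neck reaches about row 282, and the white bristles (254,303) face the gripper. The near-face line gives a grip point of about (540,-222,134), which matches the tumbler-based prediction of (539,-222,135). I'll verify with the handle/neck step, then approach.

```bash
python3 - <<'E'
import pickle; from h import *
np.set_printoptions(precision=2,suppress=True)
w=pickle.load(open("w1.pkl","rb")); phi=A(-17.8); B=brushframe(phi,A(33.2))
m=green(w)[:, 235:275]; wd=m.sum(1); print("widths",{r:int(wd[r]) for r in range(228,290,2)})
r=max(r for r in range(200,260) if wd[r]>=15); 
mm=np.zeros((384,512),bool); mm[r-2:r+1,248:261]=1
e=np.median(pts(w,mm&green(w))[0],0); print("handle end row",r,e,"-> grip",e-23*B[:,0]-5*B[:,2])
g=np.array([540,-222,134.5])
R=tool(B,A(30),-1); p=tcp(g,R); print("now",read_state()["eef_pos"],"target",p)
try:
    hit=movel(p,R,max_speed=60,guard=6); st=read_state(); print("hit",hit,st["time"],st["qpos"],st["eef_pos"],st["ft_force"])
    c=camera("scene"); cv2.imwrite("pics/s2.png",cv2.resize(c["image"][150:310,90:290],None,fx=4,fy=4))
except PlanningError as ex: print("PE",ex)
E
```

```text
widths {228: 18, 230: 18, 232: 18, 234: 18, 236: 17, 238: 16, 240: 8, 242: 8, 244: 8, 246: 8, 248: 8, 250: 8, 252: 8, 254: 7, 256: 8, 258: 8, 260: 7, 262: 7, 264: 7, 266: 5, 268: 4, 270: 3, 272: 0, 274: 0, 276: 0, 278: 0, 280: 0, 282: 1, 284: 0, 286: 0, 288: 0}
handle end row 238 [ 547.13 -224.    153.79] -> grip [ 539.13 -221.43  131.81]
now [ 508.45 -210.69  198.15] target [ 548.03 -224.58  117.81]
PE the arm cannot follow that straight line within its joint ranges
```

```bash
python3 - <<'E'
from h import *
np.set_printoptions(precision=2,suppress=True)
phi=A(-17.8); B=brushframe(phi,A(33.2)); g=np.array([540,-222,134.])
movep([430,-170,330],tool(brushframe(phi,A(90)),0,-1))
R=tool(B,A(28),-1); q=inverse_kinematics(tcp(g,R)-90*R[:,2],R); print("pre28",np.array(q))
if q is not None and q[0]>.3:
    goto_joints(q); st=read_state(); print(st["time"],st["eef_pos"])
    for th in (30,28,31,29,32):
        R=tool(B,A(th),-1)
        try:
            hit=movel(tcp(g,R),R,max_speed=60,guard=6); st=read_state(); print(th,"hit",hit,st["time"],st["qpos"],st["eef_pos"],tcp(g,R),st["ft_force"])
            c=camera("wrist"); cv2.imwrite("pics/w2.png",np.clip(c["image"]*1.4,0,255).astype(np.uint8)); break
        except PlanningError as ex: print(th,"PE",ex)
E
```

```text
pre28 [ 0.66  0.31 -0.46  2.23  0.91  0.2   0.66]
6.75 [ 507.3  -211.7   196.47]
30 hit False 8.4 [ 0.54  0.51 -0.33  2.17  1.49  0.17  0.1 ] [ 548.01 -224.63  117.55] [ 548.03 -224.58  117.31] [-0.13 -0.19  0.31]
```

View pics/w2.png

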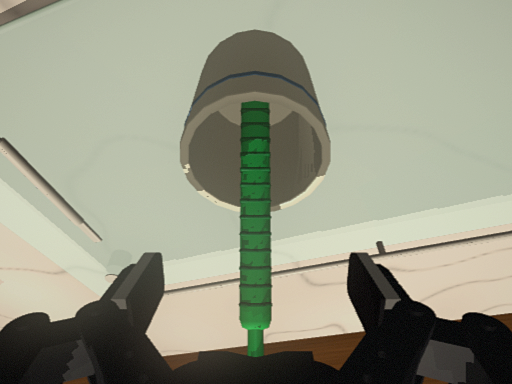

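The handle is centred between the open fingers (240–272 against 163–348), with its end at row 328 and nothing touching. Clamp and draw out.

```bash
python3 - <<'E'
from h import *
np.set_printoptions(precision=2,suppress=True)
phi=A(-17.8); st=read_state(); p0=st["eef_pos"]; R=st["tool_rot"]
clamp(); st=read_state(); print("gap",st["finger_gap"],st["ft_force"],st["time"])
h=np.array([np.cos(phi),np.sin(phi),0])
if 8<st["finger_gap"]<18:
    done=0
    for lean in (18,22,14,26,30):
        for H in (110,90):
            try:
                movel(p0+H*(h*np.tan(A(lean))+[0,0,1]),max_speed=60); done=1; break
            except PlanningError as ex: print(lean,H,"PE",ex)
        if done: break
    st=read_state(); print(lean,H,done,st["time"],st["qpos"],st["eef_pos"],st["ft_force"],st["finger_gap"])
    c=camera("wrist"); cv2.imwrite("pics/w3.png",np.clip(c["image"]*1.4,0,255).astype(np.uint8))
    c=camera("top"); cv2.imwrite("pics/t3.png",cv2.resize(c["image"][80:280,280:480],None,fx=3,fy=3))
E
```

```text
gap 12.871861783643684 [-0.05 -0.95  1.13] 9.1
18 110 1 11.1833 [ 0.85  0.42 -0.72  1.98  0.76  0.46  0.87] [ 581.96 -235.5   227.37] [-0.16 -0.25 -0.15] 12.770798284688471
```

View pics/w3.png

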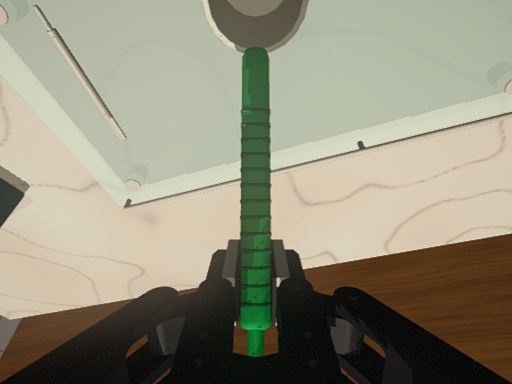

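The wrist view shows the brush held by the handle, with its foot (255,52) clear of the tumbler rim seen at the top. Next I'll level it high up, then carry it over the tray.

```bash
python3 - <<'E'
from h import *; import pickle
np.set_printoptions(precision=2,suppress=True)
def pose(head,psi):
    B=brushframe(A(psi),A(90)); R=tool(B,A(30),-1); return tcp(head-65*B[:,0]-2.5*B[:,2],R),R
st=read_state(); movel(st["eef_pos"]+[0,0,60]); print(read_state()["time"])
for head,psi in (([545,-190,330.],-15),([568,198,330.],10)):
    p,R=pose(np.array(head),psi); print(inverse_kinematics(p,R)); movep(p,R); st=read_state(); print(st["time"],st["qpos"],st["eef_pos"],st["finger_gap"])
p,R=pose(np.array([568,198,200.]),10); movel(p,R,max_speed=80); wait(.3)
st=read_state(); print(st["time"],st["qpos"],st["eef_pos"],st["finger_gap"],st["ft_force"])
d={n:camera(n) for n in("scene","top")}; pickle.dump(d,open("c4.pkl","wb"))
for n in d:
    c=d[n]; P,uv=pts(c,green(c)); k=(P[:,2]>150)&(P[:,2]<260)&(P[:,0]>350)&(P[:,0]<650)&(P[:,1]>80)&(P[:,1]<260); P=P[k]
    if len(P)>3:
        m=P.mean(0); v=np.linalg.svd(P-m)[2][0]; v*=np.sign(v[0]); print(n,len(P),m,v,P[P[:,0].argmin()],P[P[:,0].argmax()])
b=np.hstack([cv2.resize(d["scene"]["image"][100:300,230:430],(400,400)),cv2.resize(d["top"]["image"][90:290,90:290],(400,400))])
cv2.imwrite("pics/f4.png",np.clip(b*1.4,0,255).astype(np.uint8))
E
```

```text
11.8333
[ 0.74  0.68 -0.86  1.41  0.31  1.77  1.17]
12.975 [ 0.74  0.68 -0.86  1.41  0.31  1.77  1.17] [ 473.18 -170.84  310.62] 13.067430957677837
[ 0.13  0.77 -0.98  1.33  0.31  1.78  0.9 ]
14.325 [ 0.13  0.77 -0.98  1.33  0.31  1.78  0.9 ] [495.47 183.59 311.2 ] 13.020687071628513
16.4 [ 0.12  0.89 -0.94  1.46  0.4   1.57  0.89] [494.79 185.09 181.37] 12.784855470110024 [ 0.13 -0.79 -0.04]
scene 180 [468.86 176.55 201.84] [0.99 0.17 0.  ] [396.69 171.48 199.13] [583.32 192.84 202.17]
top 200 [445.25 176.25 204.32] [0.98 0.18 0.01] [391.82 168.34 204.47] [522.43 190.75 202.42]
```

View pics/f4.png

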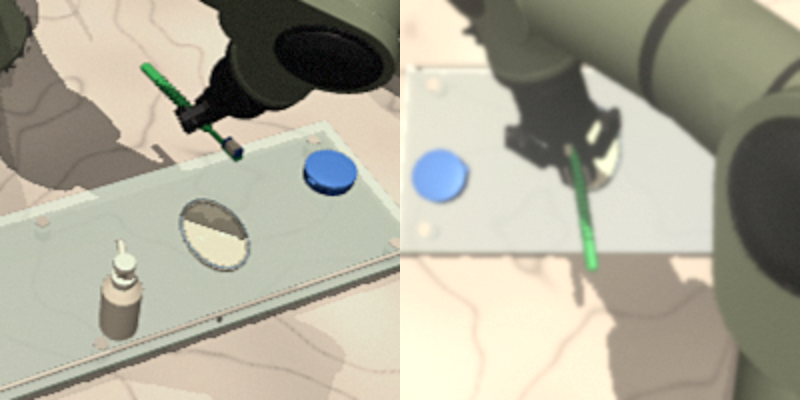

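The brush is level in both views (axis z-component ≤ 0.01) at z ≈ 202, with the head tip at about (583,193–201) and the head over the tray. The tray, pump and pill box look unmoved. I'll check the tumbler, pusher and steadiness numerically, then hand in.

```bash
python3 - <<'E'
from h import *; import pickle
np.set_printoptions(precision=2,suppress=True)
a=pickle.load(open("c0.pkl","rb"))["scene"]; b=camera("scene")
P0=pts(a,np.ones((384,512),bool))[0]
for c in (a,b):
    P,_=pts(c,np.ones((384,512),bool)); k=(abs(P[:,0]-500)<60)&(abs(P[:,1]+210)<50)&(P[:,2]>97)&(P[:,2]<112); q=P[k]; print("tumbler rim",q.min(0),q.max(0))
df=np.abs(a["image"].astype(int)-b["image"]).max(2)
for n,(u,v) in dict(tray=(337,217),pump=(290,250),pill=(395,186),pusher=(111,278)).items(): print(n,np.median(df[v-20:v+21,u-18:u+19]), (df[v-20:v+21,u-18:u+19]>25).mean())
wait(.3); s=read_state(); print(s["time"],abs(s["qvel"]).max(),s["finger_gap"],s["ft_force"])
finish_job()
E
```

```text
tumbler rim [ 470.05 -242.15   97.16] [ 534.21 -179.8   111.19]
tumbler rim [ 470.54 -242.14   97.02] [ 535.57 -179.81  110.  ]
tray 18.0 0.2228081740276862
pump 15.0 0.0
pill 17.0 0.0
pusher 16.0 0.0
16.85 0.0013414397654968285 12.901103629740653 [ 0.25  0.31 -0.38]
the job is handed in; nothing more can be done
```

I gripped the green brush across its handle, drew it out of the tumbler and turned it level with the bristles up. I handed the job in at 16.9 s while still holding it over the tray. The job reports no verdict, so the points below are my own last checks.

- **Brush:** both cameras show it level, tilted less than about 1°, at about z = 202 mm. The head is roughly 170 mm above the tray's underside and within about 5 mm of the tray centre from above.
- **Grip:** the finger gap held at 12.9 mm and the joints were practically still (0.001 rad/s). I saw no sign of touching on the force readings.
- **Other things:** the tumbler rim is within about 1.5 mm of its start. The pump, pill box and pusher show no change in the picture. The tray region changed in brightness, which I put down to the arm's shadow; its outline is at the same place.

**What disagreed or was not measured:**
- The two views put the tray centre about 6 mm apart and the brush's sideways position about 5 mm apart. Both are well inside the 35 mm limit.
- The jaws closed to about 13 mm on the 14 mm handle.
- I did not measure the brush's roll about its own axis. The bristles only looked upward in the last scene picture.

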